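# Fit the cover plate of the marking fixture and stamp the part

### The job

Pick up the loose cover plate with the spring plunger on it and lower it, without letting it drop, over the two guide pins of the marking fixture, larger hole over the thicker pin, until it rests flush on the fixture. Then press the plunger head fully down to its stop, hold it there for about a second to stamp the part, and let it spring all the way back up. Leave the plate seated, and leave the white elbow standing by the fixture and the one standing by the plate where they are.

Things in the scene. Friction and masses are not known exactly. Their poses are not given: they have to be found in the camera images.
- fixture: Marking fixture bolted to the table: dark steel block 106 x 196 mm (x, y) on a 130 x 220 x 8 mm foot; flat top face 30 mm above the table, with a pocket holding a white moulded part. Two steel guide pins with conical noses stand 34 mm above the top face, one thick (16 mm), one thin (10 mm). Origin: centre of the underside; y along the long side.
- pin_big (a point): Foot of the thick guide pin on the fixture's axis, at the level of the top face (30 mm up), at (32, -72) mm in the fixture's x, y.
- pin_small (a point): Foot of the thin guide pin, at the level of the top face, at (-32, 72) mm in the fixture's x, y.
- cover: Loose aluminium plate 100 x 190 x 14 mm (x, y, z), 0.6 kg, flat on the table. On top: a middle grip block, 14 mm (x) by 36 mm (y), up to 60 mm above the underside; at y +55 mm a boss (20 mm across, up to 36 mm) with the plunger; at (-20, -60) mm a low block (up to 30 mm). Origin: centre of the underside. Seated: x, y as the fixture's, origin 30 mm above the fixture's.
- hole_big (a point): Centre of the larger hole (19 mm), at the plate's underside, at (32, -72) mm in the plate's x, y.
- hole_small (a point): Centre of the smaller hole (13 mm), at the plate's underside, at (-32, 72) mm in the plate's x, y.
- grip (a point): Point inside the grip block, 42 mm above the plate's underside and 18 mm below the block's top, on its centre line; grasp across the plate's x.
- plunger_top (a point): Centre of the top of the plunger head, a round steel disc 34 mm across and 10 mm thick; 48 mm above the plate's underside when up; moves with the head.
- plunger (a joint): Plunger travel in m: 0 = up (sprung), 0.012 = down on its stop. The spring takes about 3 N to start and 9 N at the stop.
- elbow_a: Bystander: white moulded pipe elbow standing upright, 30 mm across, 36 mm tall, near the fixture's robot side. Origin: centre of its underside.
- elbow_b: Bystander: white moulded pipe elbow like elbow_a, beside the cover plate. Origin: centre of its underside.

How it is judged:
By the outcome, as a careful person would: the job done as asked, in the order asked, and still so for the second after the job is handed in, with the robot touching nothing.
It also fails if it takes over 59 s, if anything falls off the work surface, if the arm or the gripper's body presses on something with over 40 N, if the wrist force passes 120 N, or if a joint passes its speed limit or range.

### The arm

A 7-joint arm with a two-finger parallel gripper is mounted at the origin on the work surface. World frame = base frame: x ahead of the robot, y to its left, z up, the work surface at z = 0. Lengths are in m, angles in rad, forces in N, time in s.
With the tool pointing down it reaches from about 0.425 to 1.025 m from the base axis. Payload 9.4 kg.
Tool frame: the origin (TCP) lies midway between the tips of the shut fingers; the grasp point (between the pads) lies 19 mm behind it (ctrl.hold_point_z is the z of the grasp point in the tool frame, in m); z points along the fingers, y is the line along which they close (so a half turn about z gives the same grasp; the last joint's range is limited). The gripper opens to 85 mm and grips with 20 to 120 N. Pads are 22 mm wide; open, the fingers measure 114 mm over their backs; the gripper's body (76 mm by 85 mm) begins 54 mm behind the grasp point. The pads swing forward as they close: fully open they stand 13 mm farther back than shut.
Start: joints at [-1.25, 0.599, -0.003, 1.599, 0.002, 0.943, -0.08], TCP at [0.281, 0.668, 0.231] pointing down, gripper open.
Joint ranges: [-2.57, 2.57], [-0.35, 1.97], [-1.29, 1.29], [0.11, 2.56], [-1.05, 4.19], [0.11, 1.86], [-2.63, 2.63]. Speed limits (rad/s): [2.22, 2.22, 3.01, 3.01, 3.14, 3.14, 3.14].

### API

Orientations are given as [roll, pitch, yaw] about the fixed x, y, z axes, in that order (R = Rz(yaw) Ry(pitch) Rx(roll)).
In Python, from cell import ctrl gives the robot as it stands.
- The arm moves only by the tool servo_tool, never from a script. Its argument "steps" is a list of rows, each an object with "travel": the shift along the world's x, y, z in units of 0.2 m (1.0 is 0.2 m), a list of three; "twist": the turn about the world's z in units of 90 degrees (1.0 is 90 degrees). A call has 1 to 10 rows; each row is the pose to reach, as a shift and turn from the pose commanded when the call began; what a row does not reach only later rows make up. A row lasts 1/12 s, in which the tool goes at most 41.7 mm and 7.16 degrees, less where a joint would pass 70% of its speed; a pose out of reach is approached as far as the arm can. A call with a number of a shift or a turn outside -1 to 1 is refused whole. A call with a gripper value outside its range is refused whole. "gripper" is the opening, from 0 (shut) to 1 (fully open), set as the call begins (left out, the last holds). The fingers move at their own pace and stop on an object; "newtons" is the grip in N (left out, the last holds). Time passes only in rows, so rows that repeat a pose let the fingers close. It gives the time, the measured TCP pose, the force, the opening and the grip force at its end, in the units of the state.
- ctrl.get_state(): the state, without advancing time (a new reading comes with each control period).
- ctrl.capture(name): name is "side" or "top" or "wrist"; returns the picture (480x640x3 uint8, red, green, blue); there is no depth.
- ctrl.camera_info(name): a dict with "intrinsics" (3x3 intrinsics, pixels), "pose" (4x4, takes a point from camera to world coordinates); the wrist camera has in their place "hand_eye" (4x4, takes a point from camera to tool coordinates, whose origin is the TCP and whose axes are the flange's). Camera axes: x right, y down, z forward; pixel columns grow to the right and rows downward; lengths in m; the calibration is good to about 2 mm. The wrist camera is an equidistant fisheye: a pixel r from the principal point sees the ray r / f radians off the axis. A picture is of the moment at which its call begins: read the wrist's pose just before it. camera_info takes no time and is no camera call.
- ctrl.sign_off(): hands the job in; it is judged then, once.
The state is a dict: "clock": time; "joint_pos": joint angles; "joint_vel": joint speeds; "effort": joint torques, N m; "ee_pos": TCP position; "ee_rot": TCP orientation; "ft_force": force on the tool from outside, world axes, zero at the start; "wrist_torque": the same for the moment, N m; "finger_gap": opening from 0.0 (shut) to 1.0 (fully open); "grip_force": force on a finger pad.
Only numpy, scipy, OpenCV 4.12 (cv2) and the standard library are available. Lean on these libraries where they do the work, as an engineer would, in place of code of your own. Each camera call takes 0.05 s, during which the arm holds its last target. There are 200 camera calls.

## Working session

There is one attempt and no reset: what is moved stays moved. The work goes in short steps, Python scripts to look and compute and a tool call to move; the robot and the scene stay as the last step left them, time stands still between calls to the robot, and variables do not carry over. Pictures are saved under pics/ and viewed, at most 10 in all, crops included, and the job is handed in when it is done.

Besides the shell and the picture viewer there is one more tool, called after "Emit:" by a JSON object that holds its "name" and its "arguments". servo_tool: Moves the arm, as the interface text tells. Its arguments: {"type":"object","properties":{"steps":{"type":"array"},"gripper":{"type":"number"},"newtons":{"type":"number"}},"required":["steps"]}

```bash
ls; mkdir -p pics; python3 - <<'E'
from cell import ctrl
import cv2,numpy as np
np.set_printoptions(precision=4,suppress=True)
for n in("top","side"):
    cv2.imwrite(f"pics/{n}0.png",ctrl.capture(n)[:,:,::-1]); i=ctrl.camera_info(n); print(n,i["intrinsics"],i["pose"])
print(ctrl.camera_info("wrist")); s=ctrl.get_state(); print(s, ctrl.hold_point_z)
E
```

```text
pics
top [[452.1262   0.     318.9699]
 [  0.     452.1262 229.8958]
 [  0.       0.       1.    ]] [[-0.0261 -0.978   0.207   0.3819]
 [-0.9997  0.0258 -0.0044 -0.0095]
 [-0.0011 -0.207  -0.9783  0.883 ]
 [ 0.      0.      0.      1.    ]]
side [[541.1004   0.     322.143 ]
 [  0.     541.1004 241.7794]
 [  0.       0.       1.    ]] [[ 0.992  -0.0929  0.0856  0.4543]
 [-0.1246 -0.6087  0.7836 -0.7049]
 [-0.0207 -0.788  -0.6154  0.6149]
 [ 0.      0.      0.      1.    ]]
{'intrinsics': array([[371.6483,   0.    , 315.7239],
       [  0.    , 371.6483, 237.6467],
       [  0.    ,   0.    ,   1.    ]]), 'hand_eye': array([[-0.0001, -0.9545, -0.2982,  0.0752],
       [ 1.    , -0.0001, -0.    ,  0.0001],
       [ 0.    , -0.2982,  0.9545, -0.1437],
       [ 0.    ,  0.    ,  0.    ,  1.    ]])}
{'clock': 0.1, 'joint_pos': array([-1.2497,  0.6   , -0.0025,  1.6   ,  0.0018,  0.9429, -0.0798]), 'joint_vel': array([ 0.0018, -0.0003, -0.0002, -0.0012,  0.    , -0.0018,  0.0014]), 'effort': array([  0.0048, -77.799 ,   1.5697, -25.862 ,   0.0126,   0.0055,
         0.0001]), 'ee_pos': array([0.2807, 0.668 , 0.2305]), 'ee_rot': array([-3.1402,  0.0002,  2.7438]), 'ft_force': array([-0.5472, -0.4069, -0.2844]), 'wrist_torque': array([-0.0147, -0.011 ,  0.0339]), 'grip_force': 0.0, 'finger_gap': 0.9987786128898339} -0.0187
```

View pics/top0.png

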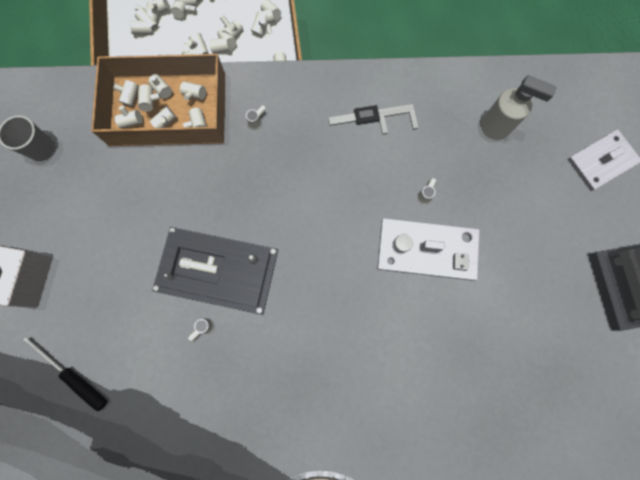

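View pics/side0.png

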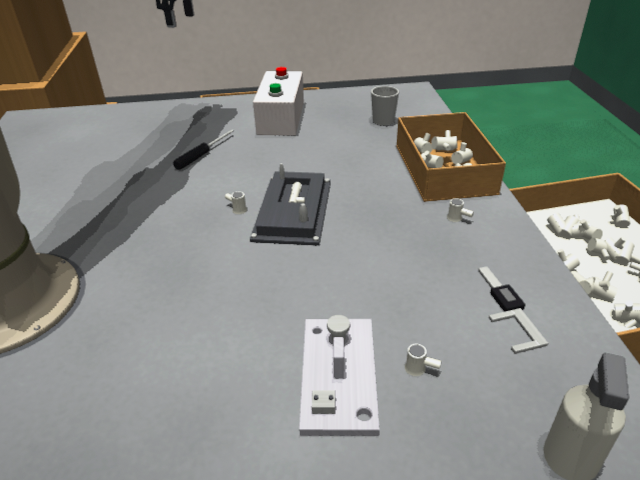

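The top view shows the cover (plunger at 403,242; big hole at 467,238; small hole at 391,261) and the dark fixture centred near (217,270). One pin is visible near (253,258). The elbows are at about (201,326) and (428,190). I'll zoom in next to tell the pins apart.

```bash
cat > h.py <<'E'
import cv2,numpy as np
from cell import ctrl
np.set_printoptions(precision=4,suppress=True)
def ray(n,uv):
    i=ctrl.camera_info(n);K=i["intrinsics"];T=i["pose"]
    d=T[:3,:3]@np.linalg.solve(K,np.array([uv[0],uv[1],1.]));return T[:3,3],d/np.linalg.norm(d)
def plane(n,uv,z):
    o,d=ray(n,uv);return o+d*(z-o[2])/d[2]
def proj(n,p):
    i=ctrl.camera_info(n);T=i["pose"];q=i["intrinsics"]@(T[:3,:3].T@(np.asarray(p)-T[:3,3]));return q[:2]/q[2]
def tri(a,b):
    A=np.zeros((3,3));y=np.zeros(3)
    for o,d in(a,b):
        M=np.eye(3)-np.outer(d,d);A+=M;y+=M@o
    return np.linalg.solve(A,y)
E
python3 - <<'E'
from h import *
t=cv2.imread("pics/top0.png");s=cv2.imread("pics/side0.png")
a=cv2.resize(t[215:325,140:290],None,fx=4,fy=4,interpolation=cv2.INTER_CUBIC)*1.0
b=cv2.resize(s[150:255,240:345],None,fx=4.19,fy=4.19,interpolation=cv2.INTER_CUBIC)[:440]
a=cv2.resize(a,(480,352));b=cv2.resize(b,(320,335))
c=np.zeros((600,800,3));c[:352,:480]=a;c[:335,480:]=b
d=cv2.resize(t[205:290,365:495],None,fx=2.9,fy=2.9,interpolation=cv2.INTER_CUBIC);c[353:353+d.shape[0],:d.shape[1]]=d
c=np.clip(c,0,255);c[:352]=255*(c[:352]/255)**.6
cv2.imwrite("pics/crop0.png",c)
hsv=cv2.cvtColor(t,cv2.COLOR_BGR2HSV)
for nm,m,box in(("cover",cv2.inRange(t,(190,)*3,(255,)*3),(370,210,490,285)),("fix",cv2.inRange(t,(0,)*3,(85,)*3),(145,220,290,320))):
    M=np.zeros_like(m);x0,y0,x1,y1=box;M[y0:y1,x0:x1]=m[y0:y1,x0:x1]
    k=max(cv2.findContours(M,cv2.RETR_EXTERNAL,cv2.CHAIN_APPROX_NONE)[0],key=cv2.contourArea)
    print(nm,cv2.contourArea(k),cv2.minAreaRect(k),cv2.boxPoints(cv2.minAreaRect(k)).tolist())
    h=cv2.convexHull(k);print(cv2.approxPolyDP(h,5,True)[:,0].tolist())
E
```

```text
cover 4702.5 ((429.5496520996094, 248.5624542236328), (98.95404052734375, 49.86090850830078), 6.483074188232422) [[377.57415771484375, 267.7470703125], [383.20391845703125, 218.20498657226562], [481.525146484375, 229.37783813476562], [475.8953857421875, 278.919921875]]
[[383, 220], [478, 230], [476, 278], [379, 267]]
fix 239.5 ((195.59683227539062, 266.9151611328125), (51.50261688232422, 34.60976028442383), 11.888657569885254) [[166.83291625976562, 278.5437927246094], [173.962890625, 244.6764373779297], [224.36074829101562, 255.28652954101562], [217.23077392578125, 289.15386962890625]]
[[168, 278], [177, 246], [224, 256], [186, 277]][ WARN:0@0.450] global loadsave.cpp:1063 imwrite_ Unsupported depth image for selected encoder is fallbacked to CV_8U.
```

View pics/crop0.png

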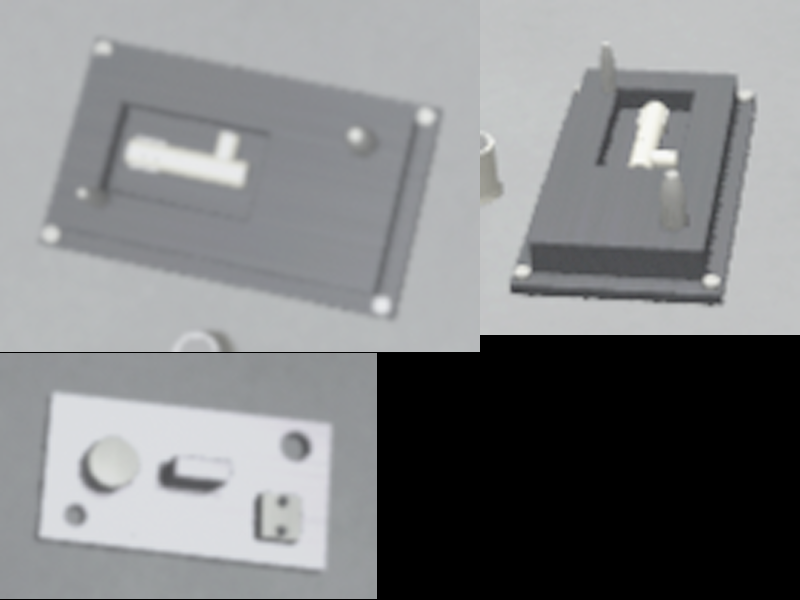

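```bash
python3 - <<'E'
from h import *
t=cv2.imread("pics/top0.png")
def fit(model,pts):
    m=np.array(model);p=np.array(pts);mc=m-m.mean(0);pc=p-p.mean(0)
    th=np.arctan2((mc[:,0]*pc[:,1]-mc[:,1]*pc[:,0]).sum(),(mc*pc).sum());R=np.array([[np.cos(th),-np.sin(th)],[np.sin(th),np.cos(th)]])
    o=p.mean(0)-R@m.mean(0);print("org",o,"yaw",th,np.degrees(th),"res mm",1e3*np.linalg.norm((R@m.T).T+o-p,axis=1));return o,th
c=lambda x,y:(x/3.2+140-.35,y/3.2+215-.35)
ft=[(.065,.11),(.065,-.11),(-.065,-.11),(-.065,.11)]
fit(ft,[plane("top",c(*q),.008)[:2] for q in[(97,38),(441,107),(395,319),(38,243)]])
# screws
fit([(.059,.104),(.059,-.104),(-.059,-.104),(-.059,.104)],[plane("top",c(*q),.01)[:2] for q in[(103,47),(427,116),(381,305),(51,233)]])
# pins tips (z .064)
fit([(.032,-.072),(-.032,.072)],[plane("top",c(*q),.063)[:2] for q in[(356,133),(82,192)]])
d=lambda x,y:(x/2.9+365-.3,(y-353)/2.9+205-.3)
ct=[(.05,.095),(.05,-.095),(-.05,-.095),(-.05,.095)]
fit(ct,[plane("top",d(*q),.014)[:2] for q in[(52,393),(332,423),(324,570),(38,539)]])
fit([(.032,-.072),(-.032,.072)],[plane("top",d(*q),.014)[:2] for q in[(295,446),(75,514)]])
fit([(0,.055)],[plane("top",d(112,462),.048)[:2]])
for e in[(201,326),(428,190)]:print(plane("top",e,.03))
# side pins
e=lambda x,y:(240+(x-480)/320*105,150+y/320*105)
for a,b in[((356,133),(672,172)),((82,192),(605,43))]:print(tri(ray("top",c(*a)),ray("side",e(*b))))
E
```

```text
org [0.494  0.1899] yaw -0.22841962171405122 -13.08748028218995 res mm [0.9184 0.9381 0.3393 0.5558]
org [0.4945 0.1908] yaw -0.23684841441775664 -13.570414530502934 res mm [1.3674 1.5553 2.0875 2.1878]
org [0.4945 0.1904] yaw -0.2290606433277793 -13.124208115233236 res mm [0.2888 0.2888]
org [ 0.5228 -0.2264] yaw -0.1388199684615948 -7.953798304988577 res mm [0.4496 0.7998 0.6683 0.739 ]
org [ 0.5232 -0.226 ] yaw -0.1453512213067123 -8.328011527946622 res mm [0.3084 0.3084]
org [ 0.5306 -0.2259] yaw 0.0 0.0 res mm [0.]
[0.3868 0.2091 0.03  ]
[ 0.6368 -0.2295  0.03  ]
[0.5102 0.1135 0.0581]
[0.4801 0.2687 0.0612]
```

Emit:
{"name": "servo_tool", "arguments": {"steps": [{"travel": [0.6,-1.0,0.1],"twist": -0.5},{"travel": [0.6,-1.0,0.1],"twist": -0.5},{"travel": [0.6,-1.0,0.1],"twist": -0.5},{"travel": [0.6,-1.0,0.1],"twist": -0.5},{"travel": [0.6,-1.0,0.1],"twist": -0.5},{"travel": [0.6,-1.0,0.1],"twist": -0.5},{"travel": [0.6,-1.0,0.1],"twist": -0.5}]}}

```text
clock: 0.68
ee_pos: [0.4053, 0.4618, 0.2521]
ee_rot: [3.141, 0.003, 1.943]
ft_force: [1.0, 0.2, 1.3]
finger_gap: 0.999
grip_force: 0.0
```

Emit:
{"name": "servo_tool", "arguments": {"steps": [{"travel": [0.467,-1.0,0.0],"twist": -0.393},{"travel": [0.467,-1.0,0.0],"twist": -0.393},{"travel": [0.467,-1.0,0.0],"twist": -0.393},{"travel": [0.467,-1.0,0.0],"twist": -0.393},{"travel": [0.467,-1.0,0.0],"twist": -0.393},{"travel": [0.467,-1.0,0.0],"twist": -0.393}]}}

```text
clock: 1.18
ee_pos: [0.4965, 0.2617, 0.2516]
ee_rot: [3.14, 0.002, 1.327]
ft_force: [-0.1, -0.1, 0.6]
finger_gap: 1.0
grip_force: 0.0
```

Emit:
{"name": "servo_tool", "arguments": {"steps": [{"travel": [0.0,-0.39,0.0],"twist": 0},{"travel": [0.0,-0.39,0.0],"twist": 0},{"travel": [0.0,-0.39,0.0],"twist": 0},{"travel": [0.0,-0.39,0.0],"twist": 0},{"travel": [0.0,-0.39,0.0],"twist": 0},{"travel": [0.0,-0.39,0.0],"twist": 0}]}}

```text
clock: 1.68
ee_pos: [0.4942, 0.1917, 0.2512]
ee_rot: [-3.141, -0.0, 1.343]
ft_force: [-0.1, 0.6, 0.0]
finger_gap: 0.999
grip_force: 0.0
```

```bash
python3 - <<'E'
from h import *
import json
s=ctrl.get_state();cv2.imwrite("pics/wf.png",ctrl.capture("wrist")[:,:,::-1])
json.dump([list(s["ee_pos"]),list(s["ee_rot"])],open("wf.json","w"));print(s["ee_pos"],s["ee_rot"],s["joint_pos"])
E
```

```text
[0.4942 0.1917 0.2512] [-3.1414 -0.0003  1.343 ] [-0.7859  0.3613  0.4175  2.0407 -0.2059  0.779  -0.4728]
```

View pics/wf.png

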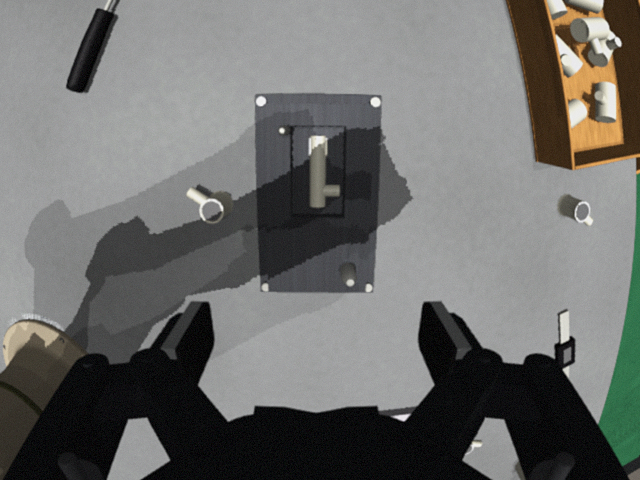

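Emit:
{"name": "servo_tool", "arguments": {"steps": [{"travel": [0.07,-1,-0.12],"twist": 0.02},{"travel": [0.07,-1,-0.12],"twist": 0.02},{"travel": [0.07,-1,-0.12],"twist": 0.02},{"travel": [0.07,-1,-0.12],"twist": 0.02},{"travel": [0.07,-1,-0.12],"twist": 0.02}]}}

```text
clock: 2.15
ee_pos: [0.5083, -0.0111, 0.2269]
ee_rot: [3.142, 0.0, 1.374]
ft_force: [0.8, 0.4, -0.1]
finger_gap: 1.001
grip_force: 0.0
```

Emit:
{"name": "servo_tool", "arguments": {"steps": [{"travel": [0.07,-1,-0.12],"twist": 0.035},{"travel": [0.07,-1,-0.12],"twist": 0.035},{"travel": [0.07,-1,-0.12],"twist": 0.035},{"travel": [0.07,-1,-0.12],"twist": 0.035},{"travel": [0.07,-1,-0.12],"twist": 0.035}]}}

```text
clock: 2.57
ee_pos: [0.5228, -0.2116, 0.2028]
ee_rot: [3.141, 0.0, 1.428]
ft_force: [1.1, 0.4, 1.2]
finger_gap: 1.002
grip_force: 0.0
```

Emit:
{"name": "servo_tool", "arguments": {"steps": [{"travel": [0.0,-0.085,0.0],"twist": 0},{"travel": [0.0,-0.085,0.0],"twist": 0},{"travel": [0.0,-0.085,0.0],"twist": 0},{"travel": [0.0,-0.085,0.0],"twist": 0},{"travel": [0.0,-0.085,0.0],"twist": 0}]}}

```text
clock: 2.98
ee_pos: [0.5228, -0.2246, 0.2031]
ee_rot: [-3.141, -0.001, 1.43]
ft_force: [-0.4, 0.2, 0.2]
finger_gap: 1.003
grip_force: 0.0
```

```bash
python3 - <<'E'
from h import *
import json
s=ctrl.get_state();cv2.imwrite("pics/wc.png",ctrl.capture("wrist")[:,:,::-1])
json.dump([list(s["ee_pos"]),list(s["ee_rot"])],open("wc.json","w"));print(s["ee_pos"],s["ee_rot"],s["joint_pos"])
E
```

```text
[ 0.5228 -0.2246  0.2031] [-3.1413 -0.0007  1.4303] [ 0.0453  0.4691  0.3732  2.0061 -0.2562  0.7114  0.4367]
```

View pics/wc.png

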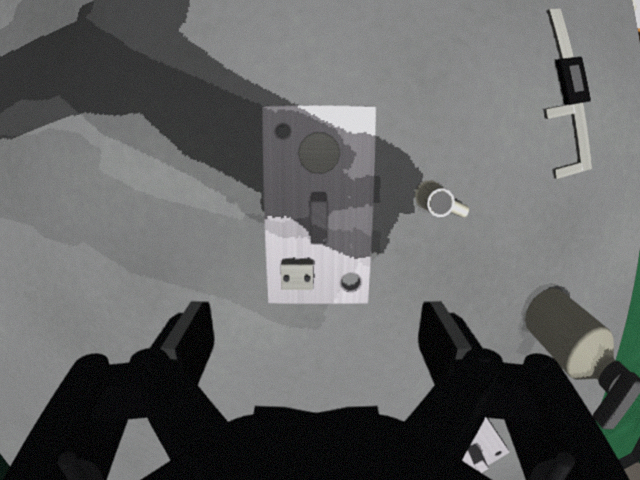

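The wrist views show the fixture's thin pin tip near (282,131) and thick pin tip near (350,283). On the cover, the small hole is at (283,131) and the big one at (351,281).

```bash
cat >> h.py <<'E'
from scipy.spatial.transform import Rotation as Ro
def wplane(pose,uv,z):
    i=ctrl.camera_info("wrist");K=i["intrinsics"];H=i["hand_eye"];f=K[0,0]
    v=np.array([uv[0]-K[0,2],uv[1]-K[1,2]]);r=np.hypot(*v);d=np.r_[v/r*np.sin(r/f),np.cos(r/f)]
    R=Ro.from_euler("xyz",pose[1]).as_matrix();d=R@H[:3,:3]@d;o=R@H[:3,3]+pose[0];return (o+d*(z-o[2])/d[2])
def fit(model,pts):
    m=np.array(model);p=np.array(pts);mc=m-m.mean(0);pc=p-p.mean(0)
    th=np.arctan2((mc[:,0]*pc[:,1]-mc[:,1]*pc[:,0]).sum(),(mc*pc).sum());R=np.array([[np.cos(th),-np.sin(th)],[np.sin(th),np.cos(th)]])
    o=p.mean(0)-R@m.mean(0);print("org",o,"yaw",th,"res mm",1e3*np.linalg.norm((R@m.T).T+o-p,axis=1));return o,th
E
python3 - <<'E'
from h import *
import json
wf=json.load(open("wf.json"));wc=json.load(open("wc.json"))
pm=[(.032,-.072),(-.032,.072)]
fit(pm,[wplane(wf,q,.0635)[:2] for q in[(350,284),(281.5,130.5)]])
fit([(.065,.11),(.065,-.11),(-.065,-.11),(-.065,.11)],[wplane(wf,q,.008)[:2] for q in[(382,95),(374,292),(262,292),(256,94)]])
fit(pm,[wplane(wc,q,.014)[:2] for q in[(351,281.5),(283,130.5)]])
fit([(.05,.095),(.05,-.095),(-.05,-.095),(-.05,.095)],[wplane(wc,q,.014)[:2] for q in[(376.5,106.5),(369,303.5),(269,303),(263,106)]])
# subpixel: dark/bright blobs
g=cv2.cvtColor(cv2.imread("pics/wc.png"),cv2.COLOR_BGR2GRAY)
for x,y in((283,131),(351,282)):
    w=g[y-14:y+15,x-14:x+15];_,m=cv2.threshold(w,0,255,cv2.THRESH_OTSU+cv2.THRESH_BINARY_INV)
    n,l,st,c=cv2.connectedComponentsWithStats(m);k=l[14,14];print(st[k],c[k]+[x-14,y-14])
E
```

```text
org [0.4964 0.1894] yaw -0.23575523032517656 res mm [1.1346 1.1346]
org [0.4979 0.1901] yaw -0.231297729969645 res mm [0.2007 0.0295 0.3335 0.3799]
org [ 0.5264 -0.2258] yaw -0.14414973727435781 res mm [0.1505 0.1505]
org [ 0.5269 -0.2269] yaw -0.1426356438147326 res mm [0.642  1.0433 0.604  0.6843]
[  6   6  16  17 208] [282.5096 130.8125]
[  3   5  21  19 314] [350.207  281.9968]
```

Emit:
{"name": "servo_tool", "arguments": {"steps": [{"travel": [0.01,-0.008,-0.2],"twist": 0},{"travel": [0.01,-0.008,-0.4],"twist": 0},{"travel": [0.01,-0.008,-0.55],"twist": 0},{"travel": [0.01,-0.008,-0.7],"twist": 0},{"travel": [0.01,-0.008,-0.8],"twist": 0},{"travel": [0.01,-0.008,-0.86],"twist": 0},{"travel": [0.01,-0.008,-0.9],"twist": 0},{"travel": [0.01,-0.008,-0.9],"twist": 0},{"travel": [0.01,-0.008,-0.9],"twist": 0}]}}

```text
clock: 3.78
ee_pos: [0.5247, -0.2281, 0.0239]
ee_rot: [3.141, 0.0, 1.428]
ft_force: [0.5, 0.1, 0.2]
finger_gap: 1.002
grip_force: 0.0
```

```bash
python3 - <<'E'
from h import *
cv2.imwrite("pics/t1.png",ctrl.capture("top")[:,:,::-1]);cv2.imwrite("pics/s1.png",ctrl.capture("side")[:,:,::-1])
E
```

Emit:
{"name": "servo_tool", "arguments": {"steps": [{"travel": [0,0,0],"twist": 0},{"travel": [0,0,0],"twist": 0},{"travel": [0,0,0],"twist": 0},{"travel": [0,0,0],"twist": 0},{"travel": [0,0,0],"twist": 0},{"travel": [0,0,0],"twist": 0},{"travel": [0,0,0],"twist": 0},{"travel": [0,0,0],"twist": 0},{"travel": [0,0,0],"twist": 0},{"travel": [0,0,0],"twist": 0}], "gripper": 0, "newtons": 60}}

```text
clock: 4.72
ee_pos: [0.5245, -0.2283, 0.0235]
ee_rot: [3.141, 0.0, 1.427]
ft_force: [-0.2, -0.2, 5.5]
finger_gap: 0.152
grip_force: 59.5
```

```bash
python3 - <<'E'
from h import *
s=ctrl.get_state();print(s["ee_pos"],s["ee_rot"],s["finger_gap"],s["grip_force"])
cv2.imwrite("pics/t2.png",ctrl.capture("top")[:,:,::-1]);cv2.imwrite("pics/s2.png",ctrl.capture("side")[:,:,::-1])
a,b=cv2.imread("pics/s1.png"),cv2.imread("pics/s2.png");c=np.hstack([a[300:450,270:450],b[300:450,270:450]])
cv2.imwrite("pics/c2.png",cv2.resize(c,None,fx=2.2,fy=2.2))
E
```

```text
[ 0.5245 -0.2283  0.0235] [3.1411 0.0001 1.4275] 0.15230139832334222 59.478169083595276
```

View pics/c2.png

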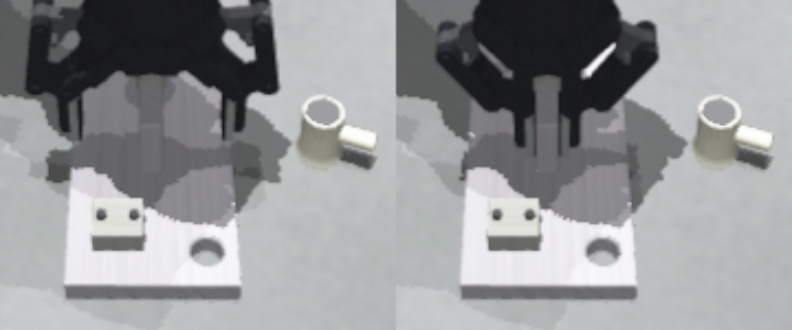

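```bash
python3 - <<'E'
from h import *
for n,(y0,y1,x0,x1) in(("s",(385,435,295,385)),("t",(215,285,445,490))):
    a,b=[cv2.imread(f"pics/{n}{k}.png",0)[y0:y1,x0:x1].astype(np.float32) for k in(1,2)]
    (dx,dy),r=cv2.phaseCorrelate(a,b,cv2.createHanningWindow(a.shape[::-1],cv2.CV_32F));nm={"s":"side","t":"top"}[n]
    c=((x0+x1)/2,(y0+y1)/2);print(n,dx,dy,r,1e3*(plane(nm,(c[0]+dx,c[1]+dy),.014)-plane(nm,c,.014)))
E
```

```text
s 0.08347021015095635 0.1461744144354391 0.9943926334381104 [ 0.0736 -0.2315  0.    ]
t 0.4818622595463147 0.7513864368615728 0.7706153336866403 [-1.5013 -0.7973  0.    ]
```

Emit:
{"name": "servo_tool", "arguments": {"steps": [{"travel": [0,0,0.05],"twist": 0},{"travel": [0,0,0.12],"twist": 0},{"travel": [0,0,0.22],"twist": 0},{"travel": [0,0,0.35],"twist": 0},{"travel": [0,0,0.48],"twist": 0},{"travel": [0,0,0.58],"twist": 0},{"travel": [0,0,0.65],"twist": 0},{"travel": [0,0,0.65],"twist": 0}]}}

```text
clock: 5.48
ee_pos: [0.5246, -0.2284, 0.1557]
ee_rot: [3.139, 0.0, 1.427]
ft_force: [-0.0, -0.5, -7.2]
finger_gap: 0.154
grip_force: 59.6
```

Emit:
{"name": "servo_tool", "arguments": {"steps": [{"travel": [-0.05,0.05,0],"twist": -0.02},{"travel": [-0.05,0.15,0],"twist": -0.02},{"travel": [-0.05,0.3,0],"twist": -0.02},{"travel": [-0.05,0.45,0],"twist": -0.02},{"travel": [-0.05,0.6,0],"twist": -0.03},{"travel": [-0.05,0.75,0],"twist": -0.03},{"travel": [-0.05,0.88,0],"twist": -0.03},{"travel": [-0.05,1.0,0],"twist": -0.03}]}}

```text
clock: 6.15
ee_pos: [0.5129, -0.0262, 0.152]
ee_rot: [-3.139, 0.001, 1.381]
ft_force: [0.7, -0.3, -7.2]
finger_gap: 0.155
grip_force: 59.7
```

Emit:
{"name": "servo_tool", "arguments": {"steps": [{"travel": [-0.05,0.13,0],"twist": -0.01},{"travel": [-0.05,0.26,0],"twist": -0.02},{"travel": [-0.09,0.4,0],"twist": -0.026},{"travel": [-0.09,0.54,0],"twist": -0.026},{"travel": [-0.09,0.68,0],"twist": -0.026},{"travel": [-0.09,0.8,0],"twist": -0.026},{"travel": [-0.096,0.9,0],"twist": -0.026},{"travel": [-0.096,0.97,0],"twist": -0.026},{"travel": [-0.096,1.0,0],"twist": -0.026}]}}

```text
clock: 6.9
ee_pos: [0.4938, 0.1742, 0.152]
ee_rot: [-3.139, 0.001, 1.343]
ft_force: [0.2, -0.4, -7.8]
finger_gap: 0.156
grip_force: 59.8
```

Emit:
{"name": "servo_tool", "arguments": {"steps": [{"travel": [0,0.04,-0.05],"twist": 0},{"travel": [0,0.08,-0.1],"twist": 0},{"travel": [0,0.08,-0.15],"twist": 0},{"travel": [0,0.08,-0.2],"twist": 0},{"travel": [0,0.08,-0.2],"twist": 0},{"travel": [0,0.08,-0.2],"twist": 0},{"travel": [0,0.08,-0.2],"twist": 0}]}}

```text
clock: 7.48
ee_pos: [0.4953, 0.1868, 0.1132]
ee_rot: [-3.141, 0.001, 1.338]
ft_force: [-0.8, 0.1, -8.1]
finger_gap: 0.156
grip_force: 59.8
```

```bash
python3 - <<'E'
from h import *
s=ctrl.get_state();print(s["ee_pos"],s["ee_rot"],s["ft_force"])
t=ctrl.capture("top")[:,:,::-1];d=ctrl.capture("side")[:,:,::-1];w=ctrl.capture("wrist")[:,:,::-1]
cv2.imwrite("pics/t3.png",t);cv2.imwrite("pics/s3.png",d);cv2.imwrite("pics/w3.png",w)
c=np.zeros((600,800,3),np.uint8)
c[:300,:400]=cv2.resize(t[200:335,125:305],(400,300));c[:300,400:]=cv2.resize(d[120:270,220:420],(400,300))
c[300:,:400]=cv2.resize(w[60:330,140:500],(400,300));cv2.imwrite("pics/c3.png",c)
E
```

```text
[0.4953 0.1868 0.1132] [-3.1415  0.0005  1.3381] [-0.8324  0.127  -8.1028]
```

View pics/c3.png

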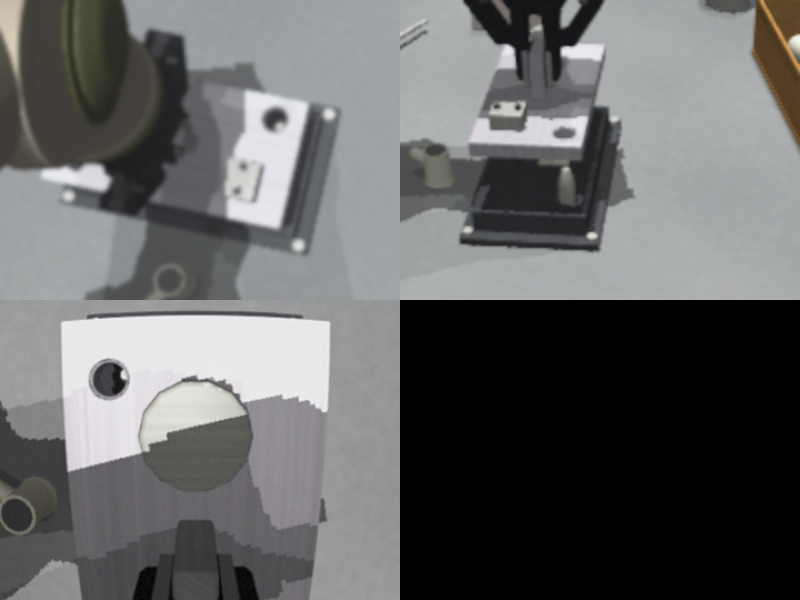

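The holes sit above the pins and the tips show through them: thin tip at crop (124,375) in the hole centred at (110,379), thick tip at (279,126) in the hole at (275,120).

```bash
python3 - <<'E'
from h import *
def blob(g,x,y,r,inv,th=None):
    w=g[y-r:y+r+1,x-r:x+r+1];f=cv2.THRESH_BINARY_INV if inv else cv2.THRESH_BINARY
    t,m=cv2.threshold(w,th or 0,255,f+(0 if th else cv2.THRESH_OTSU));n,l,st,c=cv2.connectedComponentsWithStats(m)
    print(t,[(s.tolist(),(cc+[x-r,y-r]).round(1).tolist()) for s,cc in zip(st[1:],c[1:]) if s[4]>5])
w=cv2.imread("pics/w3.png",0);t=cv2.imread("pics/t3.png",0)
blob(w,239,131,25,True,150);blob(w,239,131,17,False,150)
blob(t,248,254,8,True);print(t[246:263,240:257])
p=(np.array([0.4953,0.1868,0.1132]),[-3.1415,.0005,1.3381])
hz=.1132-.0235+.014
px=lambda x,y:(140+x*.9,60+(y-300)*.9)
H=wplane(p,px(110,379),hz)[:2];P=wplane(p,px(124,375),.0635)[:2];print("small H,P,diff",H,P,1e3*(P-H))
px=lambda x,y:(125+x/2.222-.3,200+y/2.222-.3)
H2=plane("top",px(275,120),hz)[:2];P2=plane("top",px(279,126),.0635)[:2];print("big",H2,P2,1e3*(P2-H2))
E
```

```text
150.0 [([6, 7, 36, 37, 846], [237.3, 131.6])]
150.0 [([0, 0, 11, 23, 86], [224.8, 120.1]), ([17, 0, 18, 35, 252], [251.7, 130.0]), ([0, 27, 11, 8, 44], [225.4, 145.7])]
152.0 [([3, 2, 11, 11, 83], [247.9, 252.7])]
[[232 232 232 232 232 232 231 229 228 226 224 223 223 224 223 223 224]
 [232 233 232 232 231 227 221 210 202 199 199 206 216 222 223 224 225]
 [232 231 231 229 223 208 185 162 147 145 151 166 190 211 221 223 225]
 [229 229 227 218 193 163 133 110  96  94 101 118 148 186 214 222 224]
 [227 226 219 191 151 117  92  76  68  66  70  81 108 156 201 221 224]
 [228 224 210 169 123  90  70  61  57  57  59  62  79 126 181 216 224]
 [227 223 197 149 106  75  60  56  54  55  57  59  69 106 164 209 223]
 [227 222 188 131  89  65  56  56  55  58  64  70  77 103 158 207 223]
 [228 223 191 135  87  63  56  55  61  78  97 106 102 116 164 209 225]
 [229 225 206 155 101  66  56  59  81 120 154 160 143 142 181 216 226]
 [227 226 217 175 118  76  59  66 106 158 191 194 178 177 203 222 227]
 [225 225 221 196 152 110  80  80 118 170 199 202 194 204 221 226 228]
 [225 225 223 216 193 159 129 118 131 166 190 197 204 219 227 229 229]
 [227 227 226 224 219 204 187 174 172 182 198 208 217 224 227 228 228]
 [229 229 229 228 227 224 220 216 213 214 218 221 223 225 225 225 226]
 [228 229 229 229 229 229 228 227 227 226 227 226 226 226 226 225 225]
 [226 226 227 227 227 228 229 229 229 229 229 229 229 228 228 228 227]]
small H,P,diff [0.4827 0.2661] [0.4814 0.2676] [-1.2648  1.48  ]
big [0.5076 0.1109] [0.509  0.1138] [1.3991 2.8893]
```

Emit:
{"name": "servo_tool", "arguments": {"steps": [{"travel": [0,0.008,-0.02],"twist": 0.004},{"travel": [0,0.008,-0.05],"twist": 0.004},{"travel": [0,0.008,-0.08],"twist": 0.004},{"travel": [0,0.008,-0.11],"twist": 0.004},{"travel": [0,0.008,-0.13],"twist": 0.004},{"travel": [0,0.008,-0.145],"twist": 0.004},{"travel": [0,0.008,-0.155],"twist": 0.004},{"travel": [0,0.008,-0.155],"twist": 0.004}]}}

```text
clock: 8.3
ee_pos: [0.4949, 0.1892, 0.0818]
ee_rot: [-3.141, 0.001, 1.346]
ft_force: [-0.5, 0.6, -7.5]
finger_gap: 0.156
grip_force: 59.9
```

```bash
python3 - <<'E'
from h import *
s=ctrl.get_state();print(s["ee_pos"],s["ee_rot"],s["ft_force"],s["wrist_torque"])
t=ctrl.capture("top")[:,:,::-1];d=ctrl.capture("side")[:,:,::-1];w=ctrl.capture("wrist")[:,:,::-1]
cv2.imwrite("pics/t4.png",t);cv2.imwrite("pics/s4.png",d);cv2.imwrite("pics/w4.png",w)
c=np.zeros((500,800,3),np.uint8)
c[:300,:400]=cv2.resize(t[235:280,220:280],(400,300),interpolation=cv2.INTER_CUBIC);c[:300,400:]=cv2.resize(w[95:170,190:290],(400,300),interpolation=cv2.INTER_CUBIC)
c[300:,:400]=cv2.resize(d[170:270,230:430],(400,200));cv2.imwrite("pics/c4.png",c)
E
```

```text
[0.4949 0.1892 0.0818] [-3.141   0.0006  1.3456] [-0.5381  0.602  -7.5095] [ 0.0403 -0.0329 -0.0108]
```

View pics/c4.png

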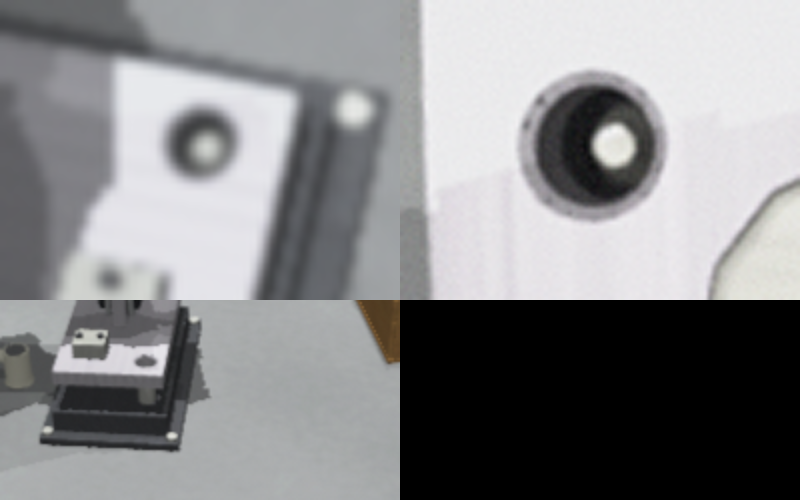

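```bash
python3 - <<'E'
from h import *
s=ctrl.get_state();p=(s["ee_pos"],s["ee_rot"]);hz=s["ee_pos"][2]-.0235+.014
H=wplane(p,(238.1,131.1),hz)[:2];P=wplane(p,(243.1,131.4),.064)[:2];print("small",H,P,1e3*(P-H))
H=plane("top",(249.9,256.1),hz)[:2];P=plane("top",(250.65,256.7),.064)[:2];print("big",H,P,1e3*(P-H))
E
```

```text
small [0.4816 0.2687] [0.4819 0.2683] [ 0.2977 -0.3999]
big [0.5081 0.1131] [0.5083 0.113 ] [ 0.2399 -0.0326]
```

Emit:
{"name": "servo_tool", "arguments": {"steps": [{"travel": [0.001,-0.001,-0.02],"twist": 0},{"travel": [0.001,-0.001,-0.04],"twist": 0},{"travel": [0.001,-0.001,-0.06],"twist": 0},{"travel": [0.001,-0.001,-0.08],"twist": 0},{"travel": [0.001,-0.001,-0.1],"twist": 0},{"travel": [0.001,-0.001,-0.11],"twist": 0},{"travel": [0.001,-0.001,-0.12],"twist": 0},{"travel": [0.001,-0.001,-0.125],"twist": 0},{"travel": [0.001,-0.001,-0.125],"twist": 0}]}}

```text
clock: 9.2
ee_pos: [0.4952, 0.1891, 0.0571]
ee_rot: [-3.141, 0.0, 1.346]
ft_force: [-0.6, 0.4, -7.8]
finger_gap: 0.156
grip_force: 59.9
```

Emit:
{"name": "servo_tool", "arguments": {"steps": [{"travel": [0,0,-0.006],"twist": 0},{"travel": [0,0,-0.01],"twist": 0},{"travel": [0,0,-0.014],"twist": 0},{"travel": [0,0,-0.016],"twist": 0},{"travel": [0,0,-0.018],"twist": 0},{"travel": [0,0,-0.018],"twist": 0},{"travel": [0,0,-0.018],"twist": 0}]}}

```text
clock: 9.78
ee_pos: [0.4953, 0.1892, 0.0537]
ee_rot: [-3.142, 0.0, 1.346]
ft_force: [-0.5, -0.0, -7.6]
finger_gap: 0.153
grip_force: 59.9
```

Emit:
{"name": "servo_tool", "arguments": {"steps": [{"travel": [0,0,-0.002],"twist": 0},{"travel": [0,0,-0.003],"twist": 0},{"travel": [0,0,-0.004],"twist": 0},{"travel": [0,0,-0.004],"twist": 0},{"travel": [0,0,-0.004],"twist": 0}]}}

```text
clock: 10.2
ee_pos: [0.4953, 0.1892, 0.0535]
ee_rot: [3.141, -0.001, 1.346]
ft_force: [-2.4, -0.8, 5.5]
finger_gap: 0.161
grip_force: 61.8
```

Emit:
{"name": "servo_tool", "arguments": {"steps": [{"travel": [0,0,0],"twist": 0},{"travel": [0,0,0],"twist": 0},{"travel": [0,0,0],"twist": 0},{"travel": [0,0,0],"twist": 0},{"travel": [0,0,0],"twist": 0},{"travel": [0,0,0],"twist": 0}], "gripper": 0.7}}

```text
clock: 10.7
ee_pos: [0.4954, 0.1892, 0.0528]
ee_rot: [3.141, 0.0, 1.346]
ft_force: [0.5, -0.2, 0.9]
finger_gap: 0.702
grip_force: 0.0
```

Emit:
{"name": "servo_tool", "arguments": {"steps": [{"travel": [0,0,0.08],"twist": 0},{"travel": [0,0,0.2],"twist": 0},{"travel": [0,0,0.35],"twist": 0},{"travel": [0,0,0.5],"twist": 0},{"travel": [0,0,0.65],"twist": 0},{"travel": [0,0,0.75],"twist": 0},{"travel": [0,0,0.75],"twist": 0}]}}

```text
clock: 11.28
ee_pos: [0.497, 0.1896, 0.2066]
ee_rot: [3.137, -0.004, 1.346]
ft_force: [0.7, -0.5, -0.3]
finger_gap: 0.699
grip_force: 0.0
```

Emit:
{"name": "servo_tool", "arguments": {"steps": [{"travel": [0,0,0],"twist": 0},{"travel": [0,0,0],"twist": 0},{"travel": [0,0,0],"twist": 0},{"travel": [0,0,0],"twist": 0},{"travel": [0,0,0],"twist": 0},{"travel": [0,0,0],"twist": 0},{"travel": [0,0,0],"twist": 0},{"travel": [0,0,0],"twist": 0}], "gripper": 0}}

```text
clock: 11.95
ee_pos: [0.4953, 0.1891, 0.2027]
ee_rot: [-3.141, 0.0, 1.346]
ft_force: [1.0, 0.4, 0.0]
finger_gap: 0.001
grip_force: 0.0
```

```bash
python3 - <<'E'
from h import *
import json
s=ctrl.get_state();print(s["ee_pos"],s["ee_rot"],s["ft_force"],s["finger_gap"])
json.dump([list(s["ee_pos"]),list(s["ee_rot"])],open("w5.json","w"))
d=ctrl.capture("side")[:,:,::-1];w=ctrl.capture("wrist")[:,:,::-1]
cv2.imwrite("pics/s5.png",d);cv2.imwrite("pics/w5.png",w)
c=np.zeros((480,800,3),np.uint8)
c[:300,:400]=cv2.resize(d[130:280,220:420],(400,300),interpolation=cv2.INTER_CUBIC);c[:,400:]=w[:,115:515];cv2.imwrite("pics/c5.png",c)
E
```

```text
[0.4953 0.1891 0.2027] [-3.1414  0.0004  1.3457] [1.017  0.3788 0.0285] 0.0009070141506502284
```

View pics/c5.png

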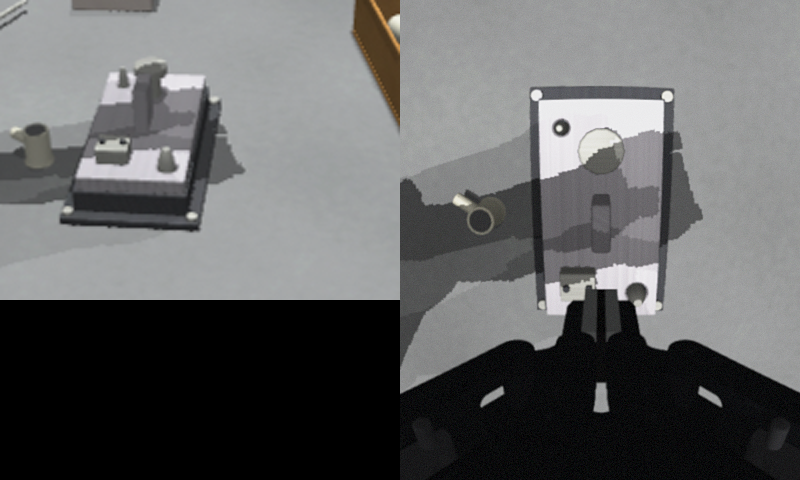

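```bash
python3 - <<'E'
from h import *
import json
p=json.load(open("w5.json"))
print("wrist plunger",wplane(p,(316,151),.078), "pin",wplane(p,(115+161-.5,128),.064),wplane(p,(115+238,303),.064))
E
```

```text
wrist plunger [0.5092 0.2447 0.078 ] pin [0.4833 0.2679 0.064 ] [0.5115 0.1128 0.064 ]
```

Emit:
{"name": "servo_tool", "arguments": {"steps": [{"travel": [0.03,0.13,-0.1],"twist": 0},{"travel": [0.063,0.278,-0.2],"twist": 0},{"travel": [0.063,0.278,-0.35],"twist": 0},{"travel": [0.063,0.278,-0.45],"twist": 0},{"travel": [0.063,0.278,-0.52],"twist": 0},{"travel": [0.063,0.278,-0.55],"twist": 0},{"travel": [0.063,0.278,-0.55],"twist": 0},{"travel": [0.063,0.278,-0.55],"twist": 0}]}}

```text
clock: 12.72
ee_pos: [0.5081, 0.2446, 0.0932]
ee_rot: [3.141, 0.0, 1.345]
ft_force: [-0.1, 0.6, 0.8]
finger_gap: -0.0
grip_force: 0.0
```

Emit:
{"name": "servo_tool", "arguments": {"steps": [{"travel": [0,0,-0.03],"twist": 0},{"travel": [0,0,-0.06],"twist": 0},{"travel": [0,0,-0.075],"twist": 0},{"travel": [0,0,-0.09],"twist": 0},{"travel": [0,0,-0.105],"twist": 0},{"travel": [0,0,-0.115],"twist": 0},{"travel": [0,0,-0.125],"twist": 0},{"travel": [0,0,-0.13],"twist": 0},{"travel": [0,0,-0.13],"twist": 0}]}}

```text
clock: 13.47
ee_pos: [0.508, 0.245, 0.0671]
ee_rot: [3.141, -0.001, 1.346]
ft_force: [-0.9, 0.3, 8.3]
finger_gap: 0.0
grip_force: 4.0
```

Close to the stop now (8.3 N). I'll press on in small steps.

Emit:
{"name": "servo_tool", "arguments": {"steps": [{"travel": [0,0,-0.003],"twist": 0},{"travel": [0,0,-0.006],"twist": 0},{"travel": [0,0,-0.007],"twist": 0},{"travel": [0,0,-0.007],"twist": 0}]}}

```text
clock: 13.8
ee_pos: [0.5081, 0.245, 0.0662]
ee_rot: [3.141, -0.001, 1.346]
ft_force: [-2.1, -0.5, 10.2]
finger_gap: 0.002
grip_force: 5.4
```

Emit:
{"name": "servo_tool", "arguments": {"steps": [{"travel": [0,0,-0.002],"twist": 0},{"travel": [0,0,-0.003],"twist": 0},{"travel": [0,0,-0.003],"twist": 0},{"travel": [0,0,-0.003],"twist": 0}]}}

```text
clock: 14.13
ee_pos: [0.508, 0.245, 0.0661]
ee_rot: [3.141, -0.001, 1.346]
ft_force: [-4.0, -0.5, 19.0]
finger_gap: 0.0
grip_force: 9.2
```

On the stop: 19 N with no further travel. Hold there for just over a second.

Emit:
{"name": "servo_tool", "arguments": {"steps": [{"travel": [0,0,0],"twist": 0},{"travel": [0,0,0],"twist": 0},{"travel": [0,0,0],"twist": 0},{"travel": [0,0,0],"twist": 0},{"travel": [0,0,0],"twist": 0},{"travel": [0,0,0],"twist": 0},{"travel": [0,0,0],"twist": 0},{"travel": [0,0,0],"twist": 0},{"travel": [0,0,0],"twist": 0},{"travel": [0,0,0],"twist": 0}]}}

```text
clock: 14.97
ee_pos: [0.5081, 0.245, 0.0661]
ee_rot: [3.141, -0.001, 1.346]
ft_force: [-4.4, 0.2, 18.0]
finger_gap: 0.003
grip_force: 9.2
```

Emit:
{"name": "servo_tool", "arguments": {"steps": [{"travel": [0,0,0],"twist": 0},{"travel": [0,0,0.02],"twist": 0},{"travel": [0,0,0.04],"twist": 0},{"travel": [0,0,0.06],"twist": 0},{"travel": [0,0,0.09],"twist": 0},{"travel": [0,0,0.15],"twist": 0},{"travel": [0,0,0.3],"twist": 0},{"travel": [0,0,0.5],"twist": 0},{"travel": [0,0,0.65],"twist": 0},{"travel": [0,0,0.7],"twist": 0}]}}

```text
clock: 15.8
ee_pos: [0.5094, 0.2449, 0.2089]
ee_rot: [3.138, -0.003, 1.345]
ft_force: [0.3, 0.6, 0.1]
finger_gap: 0.002
grip_force: 0.0
```

```bash
python3 - <<'E'
from h import *
s=ctrl.get_state();print(s["clock"],s["ee_pos"],s["ft_force"])
d=ctrl.capture("side")[:,:,::-1];t=ctrl.capture("top")[:,:,::-1]
c=np.zeros((480,800,3),np.uint8)
c[:300,:400]=cv2.resize(d[130:280,220:420],(400,300),interpolation=cv2.INTER_CUBIC);c[:300,400:]=cv2.resize(t[200:350,120:320],(400,300));cv2.imwrite("pics/c6.png",c)
E
```

```text
15.8 [0.5094 0.2449 0.2089] [0.2724 0.612  0.0503]
```

View pics/c6.png

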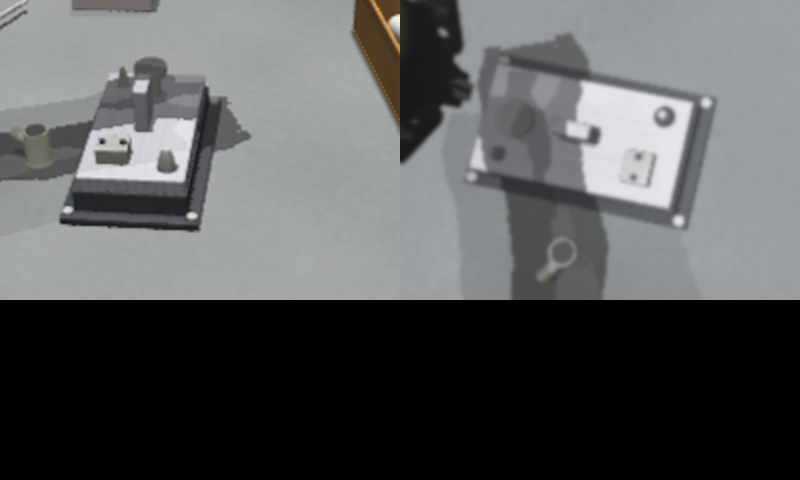

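The plate is seated flush with both pins through their holes. The plunger head is back up (side crop 150,66) and the elbow by the fixture hasn't moved.

```bash
python3 -c "
from cell import ctrl
print(ctrl.sign_off())"
```

```text
the job is handed in; nothing more can be done
None
```

The cover plate sits flush on the fixture with the larger hole over the thicker pin. The plunger was pressed to its stop (about 19 N), held there for just over a second, and sprang back up. I didn't touch either elbow, though I last checked elbow_b at the grasp, and I handed the job in at about 16 s.

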